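Leak-check the seam of a gearbox casing

TASK

Take the leak-detector wand with the yellow grip out of its blue stand and guide its tip slowly along the green seam of the gearbox casing, from the yellow dot round the corner to the red dot, at about 3 cm a second, keeping the tip over the seam and less than a centimetre above it without pressing on the casing. Then put the wand back upright in its blue stand, fully home, and let go.

Things in the scene. Friction and masses are not known exactly. Their poses are not given: they have to be found in the camera images.
- wand_grip (a point): Centre of the round upright yellow grip (26 mm across, 60 mm long) of the loose rigid leak wand, 0.08-0.17 kg, 146 mm long, hung in its blue stand; 116 mm above its tip, 126 mm above the table at the start. z runs from tip to grip; yaw means nothing. Like tools with black and red grips hang in grey stands, at least 100 mm away axis to axis.
- wand_tip (a point): Black end of the wand, 4 mm across there; z runs up along the wand. The tip widens over 18 mm to a steel shaft 22 mm across; 80 mm above the tip is the underside of a black collar, 50 mm across and 6 mm thick, and the yellow grip starts on top of it.
- casing: Fixed aluminium casing, foot 216 x 181 mm, flat top at z = 50 mm, grey cover let in flush, L-shaped green seam 5 mm wide on top. Origin: on the underside below the L's corner; z up. Path in its frame: yellow dot x -110, y 0; corner x 0, y 0; red dot x 0, y +80 mm. Bolt heads 5 mm high, 25 mm or more from the path. A smaller casing with a black gasket is a bystander.
- wand_stand: Blue stand, fixed, foot 80 x 80 mm. Origin: centre of the underside, z up. Its top plate (70 x 70 mm, 12 mm thick, top at z = 90 mm) has a hole 32 mm across on the stand's z axis. With the wand home its collar lies on the plate, its tip 10 mm above the table, on the axis within 5 mm of play.
There are look-alikes about, which are no part of the job. Leave any purple look-alike of the part that bears wand_grip alone.

How it is judged:
By the outcome, as a careful person would: the job done as asked, in the order asked, and still so for the second after the job is handed in, with the robot touching nothing.
It also fails if it takes over 61 s, if anything falls off the work surface, if the arm or the gripper's body presses on something with over 40 N, if the wrist force passes 120 N, or if a joint passes its speed limit or range.

ROBOT

A 7-joint arm with a two-finger parallel gripper is mounted at the origin on the work surface. World frame = base frame: x ahead of the robot, y to its left, z up, the work surface at z = 0. Lengths are in m, angles in rad, forces in N, time in s.
With the tool pointing down it reaches from about 0.4 to 0.75 m from the base axis. Payload 19.5 kg.
Tool frame: the origin (TCP) lies on the front face of the gripper's body, between the roots of the fingers; the fingertips stand 73 mm ahead of it and the grasp point (between the pads) lies 54 mm ahead of it (tcp_to_tips is the z of the fingertips in the tool frame, in m); z points along the fingers, y is the line along which they close (so a half turn about z gives the same grasp; the last joint's range is limited). The gripper opens to 85 mm and grips with 20 to 120 N. Pads are 22 mm wide; open, the fingers measure 114 mm over their backs; the gripper's body (76 mm by 85 mm) begins 54 mm behind the grasp point. The pads swing forward as they close: fully open they stand 13 mm farther back than shut.
Start: joints at [-1.23, 0.707, -0.028, 1.485, 0.022, 0.951, -0.075], TCP at [0.215, 0.533, 0.304] pointing down, gripper open.
Joint ranges: [-2.71, 2.71], [-0.32, 2.16], [-1.57, 1.52], [0, 2.45], [-1.46, 4.6], [0, 2.02], [-2.83, 2.83]. Speed limits (rad/s): [1.89, 1.89, 2.57, 2.57, 3.01, 3.01, 3.01].

INTERFACE

Orientations are given as [roll, pitch, yaw] about the fixed x, y, z axes, in that order (R = Rz(yaw) Ry(pitch) Rx(roll)).
In Python, from rig import * gives the robot as it stands.
- The arm moves only by the tool carry_out, never from a script. Its argument "plan" is one flat list of numbers, 5 for each row, row after row: the shift along the world's x, y, z each as a share of 2.5 cm, from -1 to 1, then the turn about the world's z as a share of 0.08 rad, from -1 to 1, then the finger opening in mm, from 0 to 85.4. A call has 1 to 20 rows; each row shifts and turns the commanded pose from where the row before left it; what a row does not reach is not made up. A row lasts 1/10 s, in which the tool goes at most 50 mm and 8.59 degrees, less where a joint would pass 70% of its speed; a pose out of reach is approached as far as the arm can. A call with a number of a shift or a turn outside -1 to 1 is refused whole. A call with a gripper value outside its range is refused whole. The fingers move at their own pace and stop on an object; the grip force is fixed at half the most. Time passes only in rows, so rows that do not move let the fingers close. It gives the time, the measured TCP pose, the force, the opening and the grip force at its end, in the units of the state.
- read_state(): the state, without advancing time (a new reading comes with each control period).
- read_camera(name): name is "side" or "top" or "wrist"; returns the picture (420x560x3 uint8, blue, green, red); there is no depth.
- calibration(name): a dict with "intrinsics" (3x3 intrinsics, pixels), "dist_coeffs" ([k1, k2, p1, p2, k3] as OpenCV has them; the pictures are not rectified), "T" (4x4, takes a point from camera to world coordinates); the wrist camera has in their place "tool_from_camera" (4x4, takes a point from camera to tool coordinates, whose origin is the TCP and whose axes are the flange's). Camera axes: x right, y up, looking along -z (the intrinsics and any distortion apply to the point x, -y, -z); pixel columns grow to the right and rows downward; lengths in m; the calibration is good to about 2 mm. A picture is of the moment at which its call begins: read the wrist's pose just before it. calibration takes no time and is no camera call.
- close_job(): hands the job in; it is judged then, once.
The state is a dict: "time": time; "joint_pos": joint angles; "qd": joint speeds; "joint_torque": joint torques, N m; "eef_pos": TCP position; "eef_rot": TCP orientation; "ft_force": force on the tool from outside, world axes, zero at the start; "wrist_torque": the same for the moment, N m; "opening": finger opening in m; "grip_force": force on a finger pad.
Only numpy, scipy, OpenCV 4.12 (cv2) and the standard library are available. Lean on these libraries where they do the work, as an engineer would, in place of code of your own. Each camera call takes 0.05 s, during which the arm holds its last target. There are 200 camera calls.

## Working session

There is one attempt and no reset: what is moved stays moved. The work goes in short steps, Python scripts to look and compute and a tool call to move; the robot and the scene stay as the last step left them, time stands still between calls to the robot, and variables do not carry over. Pictures are saved under pics/ and viewed, at most 13 in all, crops included, and the job is handed in when it is done.

Besides the shell and the picture viewer there is one more tool, called after "Request:" as name(argument=value, ...) on one line, values as JSON. carry_out: Moves the arm, as the interface text tells. Its arguments: {"type":"object","properties":{"plan":{"type":"array","items":{"type":"number"}}},"required":["plan"]}

```bash
mkdir -p pics; cat > h.py <<'E'
from rig import *
import numpy as np, cv2
from scipy.spatial.transform import Rotation as R
def pose(s): 
    T=np.eye(4);T[:3,:3]=R.from_euler('xyz',s['eef_rot']).as_matrix();T[:3,3]=s['eef_pos'];return T
def look(n):
    s=read_state();im=read_camera(n);c=calibration(n)
    T=np.array(c['T']) if 'T' in c else pose(s)@np.array(c['tool_from_camera'])
    return im,(np.array(c['intrinsics']),np.array(c['dist_coeffs']),T)
def ray(cal,uv):
    K,d,T=cal
    p=cv2.undistortPoints(np.array(uv,float).reshape(-1,1,2),K,d).reshape(-1,2)
    v=np.c_[p[:,0],-p[:,1],-np.ones(len(p))]@T[:3,:3].T
    return T[:3,3],v
def onplane(cal,uv,z):
    o,v=ray(cal,uv);return o+v*((z-o[2])/v[:,2])[:,None]
def proj(cal,P):
    K,d,T=cal;P=np.atleast_2d(P);q=(P-T[:3,3])@T[:3,:3]
    return cv2.projectPoints(q*[1,-1,-1],np.zeros(3),np.zeros(3),K,d)[0].reshape(-1,2)
E
python3 - <<'E'
from h import *
s=read_state();print(s)
a=look('top');b=look('side');c=look('wrist')
cv2.imwrite('pics/top.png',cv2.resize(a[0],(800,600)));cv2.imwrite('pics/side.png',cv2.resize(b[0],(800,600)))
np.save('top.npy',a[0]);np.save('side.npy',b[0]);
print(a[1][2],b[1][2])
E
```

```text
{'time': 0.0, 'joint_pos': array([-1.22970423,  0.70708655, -0.02766879,  1.48497365,  0.02199055,
        0.95091672, -0.07549732]), 'qd': array([-0.00012733, -0.00045635,  0.00034301, -0.00117667,  0.0017041 ,
        0.00033068,  0.00169999]), 'joint_torque': array([ 1.28081865e-03, -8.83214378e+01,  1.23518497e+00, -2.36155826e+01,
        1.71451236e-02,  6.77690492e-03, -3.09233496e-05]), 'eef_pos': array([0.21467772, 0.53322769, 0.30344237]), 'eef_rot': array([-3.14050945e+00, -6.36094893e-06,  2.75883678e+00]), 'ft_force': array([ 0.7838586 ,  0.5313505 , -0.07468565]), 'wrist_torque': array([0.06001969, 0.01217486, 0.03261124]), 'grip_force': 0.0, 'opening': 0.08555438649776696}
[[ 0.02761497  0.99539985 -0.09174174  0.49089763]
 [-0.99924438  0.02497699 -0.02977934  0.00188944]
 [-0.02735092  0.09249478  0.99533745  1.12532571]
 [ 0.          0.          0.          1.        ]] [[ 0.77042004  0.42413835 -0.47598279  0.18378006]
 [-0.63732241  0.49301721 -0.59224504 -0.53455936]
 [-0.01652612  0.75963194  0.65014321  0.6956812 ]
 [ 0.          0.          0.          1.        ]]
```

View pics/top.png

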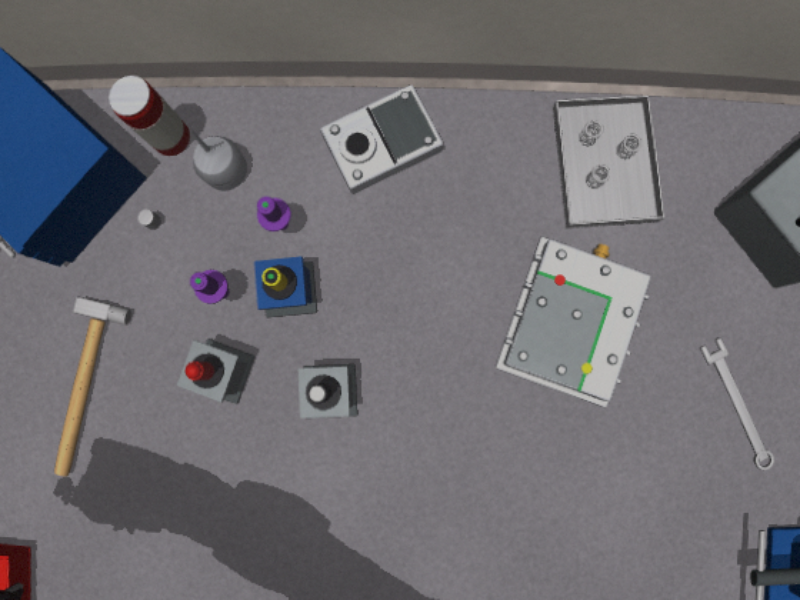

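View pics/side.png

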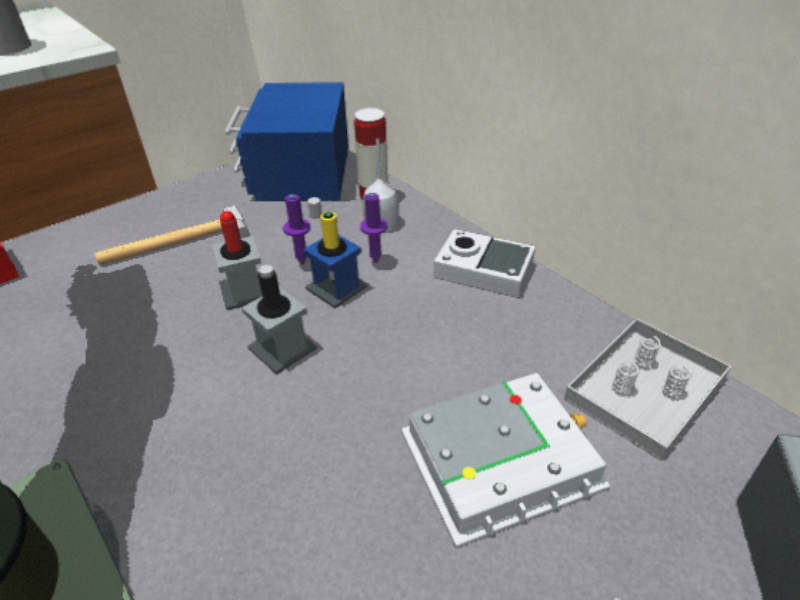

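The top view, at 800x600, shows the yellow grip in the blue stand at (273,278). The look-alikes are purple at (268,208) and (203,285), red at (198,370) and black at (320,392), the last two in grey stands. Only the first fits the description. The large casing has its yellow dot at (587,368), corner at (610,297) and red dot at (560,280). The side view agrees.

```bash
cat >> h.py <<'E'
def mask(im,kind):
    h,s,v=cv2.split(cv2.cvtColor(im,cv2.COLOR_BGR2HSV).astype(int))
    m={'y':(h>22)&(h<36)&(s>140)&(v>90),'g':(h>45)&(h<75)&(s>120),'r':((h<6)|(h>174))&(s>150)&(v>90),'b':(h>100)&(h<125)&(s>120)}[kind]
    return m.astype(np.uint8)
def blobs(m,mn=6):
    n,l,st,c=cv2.connectedComponentsWithStats(m);return [(st[i,4],c[i].round(1),st[i,:4],l==i) for i in range(1,n) if st[i,4]>=mn]
E
python3 - <<'E'
from h import *
for n in('top','side'):
    im=np.load(n+'.npy')
    c=calibration(n);cal=(np.array(c['intrinsics']),np.array(c['dist_coeffs']),np.array(c['T']))
    for k in 'ygrb':
        for a,p,bb,l in blobs(mask(im,k)):
            if k=='b' and a<200: continue
            z={'y':.05,'g':.05,'r':.05,'b':.09}[k]
            print(n,k,a,p,bb,onplane(cal,[p],z)[0].round(4), onplane(cal,[p],.126)[0].round(3))
    # stand top, seam corner
im=np.load('top.npy')
cv2.imwrite('pics/crop.png',cv2.resize(im[120:300,110:270],(640,720))[:600])
E
```

```text
top y 72 [190.4 193.6] [184 187  13  13] [0.6281 0.2106 0.05  ] [0.618 0.196 0.126]
top y 35 [410.3 257.3] [407 254   7   7] [ 0.5046 -0.2585  0.05  ] [ 0.504 -0.24   0.126]
top g 8 [185.1 142.9] [184 142   3   3] [0.7385 0.2274 0.05  ] [0.721 0.211 0.126]
top g 15 [189.3 193. ] [187 191   5   5] [0.6294 0.213  0.05  ] [0.62  0.198 0.126]
top g 24 [381.5 192.2] [376 190  12   6] [ 0.641 -0.196  0.05 ] [ 0.63  -0.182  0.126]
top g 8 [138.1 196.1] [137 195   3   3] [0.6202 0.3248 0.05  ] [0.611 0.302 0.126]
top g 147 [415.7 219.1] [396 197  32  57] [ 0.5856 -0.2695  0.05  ] [ 0.579 -0.25   0.126]
top g 20 [406.9 267.3] [405 262   5  12] [ 0.4835 -0.2514  0.05  ] [ 0.484 -0.234  0.126]
top r 22 [91.7 81.1] [83 78 18  6] [0.8793 0.45   0.05  ] [0.852 0.418 0.126]
top r 35 [391.6 195.8] [389 193   6   7] [ 0.6339 -0.2176  0.05  ] [ 0.624 -0.202  0.126]
top r 123 [135.8 259.3] [130 253  13  13] [0.4844 0.3231 0.05  ] [0.485 0.3   0.126]
top r 153 [  2.7 400.4] [  0 389   7  24] [0.1575 0.6226 0.05  ] [0.181 0.579 0.126]
top b 9035 [ 37.  119.4] [  0  34 102 152] [0.7795 0.5526 0.09  ] [0.7
[... 724 characters left out ...]
6]
side g 32 [316.3 334.9] [310 332  14   7] [ 0.4849 -0.2499  0.05  ] [ 0.449 -0.283  0.126]
side r 117 [257.3  87.9] [249  82  20  14] [1.0028 0.6031 0.05  ] [0.906 0.469 0.126]
side r 24 [256.2  98.1] [252  95   9   6] [0.9524 0.5429 0.05  ] [0.862 0.416 0.126]
side r 255 [160.4 161.4] [154 148  14  28] [0.5287 0.4127 0.05  ] [0.488 0.301 0.126]
side r 180 [  3.7 186.6] [  0 169  13  30] [0.1796 0.5656 0.05  ] [0.18  0.436 0.126]
side r 35 [360.5 279.3] [357 277   8   6] [ 0.6351 -0.2159  0.05  ] [ 0.582 -0.253  0.126]
side b 5569 [206.   98.8] [166  58  77  83] [0.782  0.5773 0.09  ] [0.746 0.511 0.126]
side b 869 [234.6 186.2] [212 165  40  44] [0.5915 0.1456 0.09  ] [0.567 0.105 0.126]
```

View pics/crop.png

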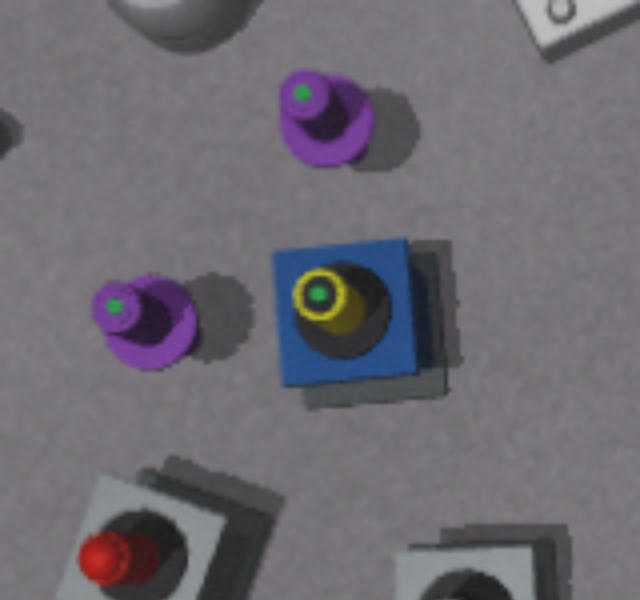

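The crop confirms it: the yellow-ringed grip sits in the blue plate at crop pixel (320,293), and the purple ones stand about 11 cm away. The two dots are 135.7 mm apart against an expected 136.0 mm. I'm moving above the grip.

Request:
carry_out(plan=[0.79,-0.69,0,0,60,0.79,-0.69,0,0,60,0.79,-0.69,0,0,60,0.79,-0.69,0,0,60,0.79,-0.69,0,0,60,0.79,-0.69,0,0,60,0.79,-0.69,0,0,60,0.79,-0.69,0,0,60,0.79,-0.69,0,0,60,0.79,-0.69,0,0,60,0.79,-0.69,0,0,60,0.79,-0.69,0,0,60,0.79,-0.69,0,0,60,0.79,-0.69,0,0,60,0.79,-0.69,0,0,60,0.79,-0.69,0,0,60,0.79,-0.69,0,0,60,0.79,-0.69,0,0,60,0.79,-0.69,0,0,60,0.79,-0.69,0,0,60])

```text
time: 2.15
eef_pos: [0.6104, 0.1875, 0.3037]
eef_rot: [-3.141, -0.0, 2.759]
ft_force: [0.6, -0.4, 0.4]
opening: 0.0597
grip_force: 0.0
```

```bash
python3 - <<'E'
from h import *
im,cal=look('wrist');s=read_state();print(s['time'],s['eef_pos'],s['eef_rot'],s['joint_pos'])
for k in 'ygb':
    for a,p,bb,l in blobs(mask(im,k),30): print(k,a,p,bb,onplane(cal,[p],.156)[0].round(4),onplane(cal,[p],.09)[0].round(4))
print(proj(cal,[[.612,.188,.156],[.612,.188,.09]]), cal[2])
cv2.imwrite('pics/w1.png',im)
E
```

```text
2.2 [0.61301998 0.18371893 0.30332504] [-3.13943476e+00  1.73730569e-03  2.75486835e+00] [-0.29977609  0.81683888 -0.09944566  1.21570184  0.0838466   1.11313362
  0.77896765]
y 992 [287.4 215.4] [268 194  39  50] [0.6097 0.1955 0.156 ] [0.6293 0.1898 0.09  ]
g 189 [286.8 230.3] [279 222  16  17] [0.6191 0.1914 0.156 ] [0.6414 0.1845 0.09  ]
b 3559 [284.  190.9] [229 146 109 108] [0.5939 0.1994 0.156 ] [0.6086 0.1949 0.09  ]
b 1202 [549.3 227.5] [530 182  30  78] [0.6862 0.3614 0.156 ] [0.7289 0.4059 0.09  ]
[[277.95944679 222.60481878]
 [277.75743228 197.6284466 ]] [[ 3.73484656e-01 -8.90623190e-01 -2.59421558e-01  5.45155821e-01]
 [ 9.27636113e-01  3.58379385e-01  1.05144938e-01  2.14245448e-01]
 [-6.73182016e-04 -2.79918827e-01  9.60023436e-01  3.74173340e-01]
 [ 0.00000000e+00  0.00000000e+00  0.00000000e+00  1.00000000e+00]]
```

View pics/w1.png

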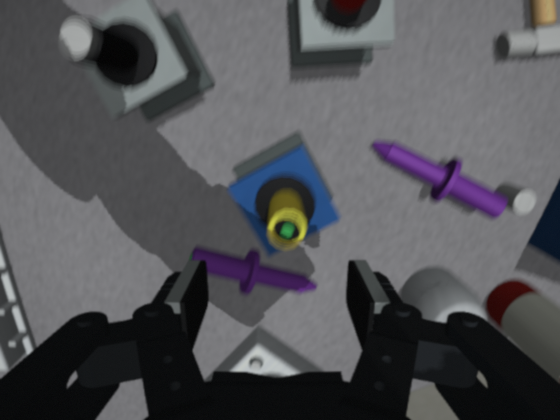

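The wrist view shows the yellow grip with its green top dot at (287,230), over the blue stand. The purple look-alikes have toppled by themselves and lie flat at (250,270) and (440,178), clear of the fingers. I'm measuring again now that the arm has settled.

```bash
python3 - <<'E'
from h import *
for i in range(2):
    im,cal=look('wrist')
s=read_state();print(s['time'],s['eef_pos'],s['eef_rot'])
g=[b for b in blobs(mask(im,'g'),100)][0];y=max(blobs(mask(im,'y'),100),key=lambda b:b[0]);print(g[:3],onplane(cal,[g[1]],.156))
b=max(blobs(mask(im,'b'),100),key=lambda b:b[0] if b[1][0]<450 else 0)
hull=cv2.convexHull(np.argwhere(b[3])[:,::-1].astype(np.int32));print(onplane(cal,cv2.approxPolyDP(hull,6,True).reshape(-1,2),.09).round(4))
t,calt=look('top');bl=[b for b in blobs(mask(t,'g')) if 150<b[1][0]<230 and 170<b[1][1]<215]
print([onplane(calt,[q[1]],.156) for q in bl])
t=np.load('top.npy')
b=[b for b in blobs(mask(t,'b'),400) if 170<b[1][0]<220][0]
hull=cv2.convexHull(np.argwhere(b[3])[:,::-1].astype(np.int32));q=onplane(calt,cv2.approxPolyDP(hull,4,True).reshape(-1,2),.09);print(q.round(4),q.mean(0))
E
```

```text
2.3 [0.61039386 0.18705474 0.30320644] [-3.14070117e+00 -3.38286851e-04  2.75665631e+00]
(np.int32(161), array([291.6, 223. ]), array([285, 216,  14,  15], dtype=int32)) [[0.61667272 0.19359238 0.156     ]]
[[0.646  0.2311 0.09  ]
 [0.6539 0.1644 0.09  ]
 [0.5854 0.1564 0.09  ]
 [0.5773 0.2241 0.09  ]]
[]
[[0.5862 0.1524 0.09  ]
 [0.5784 0.2204 0.09  ]
 [0.6424 0.2297 0.09  ]
 [0.6522 0.1613 0.09  ]] [0.61480571 0.1909539  0.09      ]
```

Request:
carry_out(plan=[0.12,0.1,-0.5,0,60,0.12,0.1,-0.5,0,60,0,0,-0.5,0,60,0,0,-0.5,0,60,0,0,-0.5,0,60,0,0,-0.5,0,60,0,0,-0.5,0,60,0,0,-0.5,0,60,0,0,-0.5,0,60,0,0,-0.44,0,60,0,0,0,0,40,0,0,0,0,10,0,0,0,0,10,0,0,0,0,10,0,0,0,0,10,0,0,0,0,10,0,0,0,0,10,0,0,0,0,10])

```text
time: 4.15
eef_pos: [0.616, 0.1934, 0.1809]
eef_rot: [3.141, 0.001, 2.759]
ft_force: [-0.7, -0.1, 6.4]
opening: 0.0246
grip_force: 59.0
```

Request:
carry_out(plan=[0,0,0.2,0,10,0,0,0.4,0,10,0,0,0.5,0,10,0,0,0.5,0,10,0,0,0.5,0,10,0,0,0.5,0,10,0,0,0.5,0,10,0,0,0.5,0,10,0,0,0.4,0,10,0,0,0.2,0,10,0,0,0,0,10])

```text
time: 5.25
eef_pos: [0.6159, 0.1934, 0.2859]
eef_rot: [3.141, 0.001, 2.759]
ft_force: [0.4, 0.3, -1.4]
opening: 0.0246
grip_force: 58.9
```

```bash
python3 - <<'E'
from h import *
im,cal=look('side');im,cal=look('side');s=read_state();print(s['time'],s['eef_pos'],s['eef_rot'],s['ft_force'],s['opening'])
T=pose(s);gx=T[:3,3]
print(proj(cal,[gx+[0,0,-.054],gx+[0,0,-.17],gx+[0,0,-.13]]))
cv2.imwrite('pics/s2.png',cv2.resize(im[60:240,130:370],(800,600)))
E
```

```text
5.35 [0.61565033 0.19333605 0.28496596] [-3.14108035e+00 -4.59343879e-04  2.75880577e+00] [-0.35042121 -0.22633161 -1.46020506] 0.02435267724911393
[[225.59335772 121.83912146]
 [230.57901682 164.80054199]
 [228.95215695 150.74512372]]
```

View pics/s2.png

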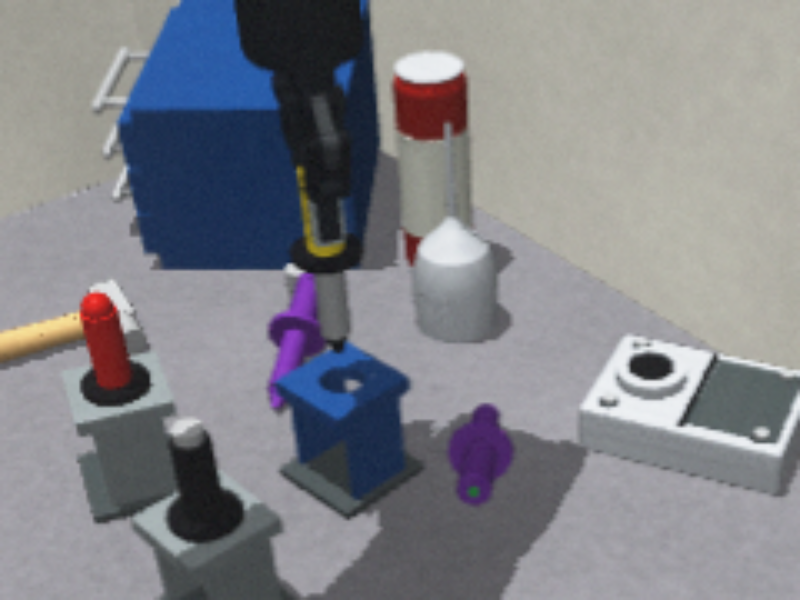

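The side crop shows the wand hanging straight, with its tip at (338,348) in the crop, which is full (231.4,164.4). I predicted (230.6,164.8), so the grip offset holds. I'm moving above the yellow dot.

Request:
carry_out(plan=[-0.12,-0.5,0,0,10,-0.2,-0.8,0,0,10,-0.236,-0.96,0,0,10,-0.236,-0.96,0,0,10,-0.236,-0.96,0,0,10,-0.236,-0.96,0,0,10,-0.236,-0.96,0,0,10,-0.236,-0.96,0,0,10,-0.236,-0.96,0,0,10,-0.236,-0.96,0,0,10,-0.236,-0.96,0,0,10,-0.236,-0.96,0,0,10,-0.236,-0.96,0,0,10,-0.236,-0.96,0,0,10,-0.236,-0.96,0,0,10,-0.236,-0.96,0,0,10,-0.236,-0.96,0,0,10,-0.236,-0.96,0,0,10,-0.2,-0.8,0,0,10,-0.13,-0.54,0,0,10])

```text
time: 7.35
eef_pos: [0.5039, -0.2586, 0.2851]
eef_rot: [-3.141, -0.001, 2.757]
ft_force: [0.4, -0.0, -1.7]
opening: 0.0245
grip_force: 58.9
```

Request:
carry_out(plan=[0,0,-0.3,0,10,0,0,-0.4,0,10,0,0,-0.4,0,10,0,0,-0.3,0,10,0,0,-0.2,0,10,0,0,0,0,10,0,0,0,0,10])

```text
time: 8.05
eef_pos: [0.5053, -0.2565, 0.2455]
eef_rot: [-3.142, 0.0, 2.759]
ft_force: [0.0, -0.6, -0.9]
opening: 0.0249
grip_force: 58.9
```

```bash
python3 - <<'E'
from h import *
im,cal=look('side');im,cal=look('side');s=read_state();print(s['time'],s['eef_pos'],s['eef_rot'],s['joint_pos'].round(2))
g=np.array(s['eef_pos'])
print('tip pred',proj(cal,[g+[0,0,-.171]]), 'dots', proj(cal,[[.5053,-.2576,.05],[.6092,-.2927,.05],[.6345,-.2168,.05]]))
w,_=look('wrist')
cv2.imwrite('pics/s3.png',np.hstack([cv2.resize(im[200:380,260:410],(400,480)),w[:,80:480]] if 0 else [cv2.resize(im[200:360,260:420],(400,400)),cv2.resize(w,(400,400))]))
E
```

```text
8.15 [ 0.50524747 -0.25662964  0.24571369] [-3.14145690e+00  5.79309335e-04  2.75886938e+00] [ 0.5   0.77 -0.17  1.59  0.17  0.8   1.45]
tip pred [[328.24738244 322.61486432]] dots [[327.88503946 331.23633548]
 [382.66422175 311.90726216]
 [360.61685771 279.7316997 ]]
```

View pics/s3.png

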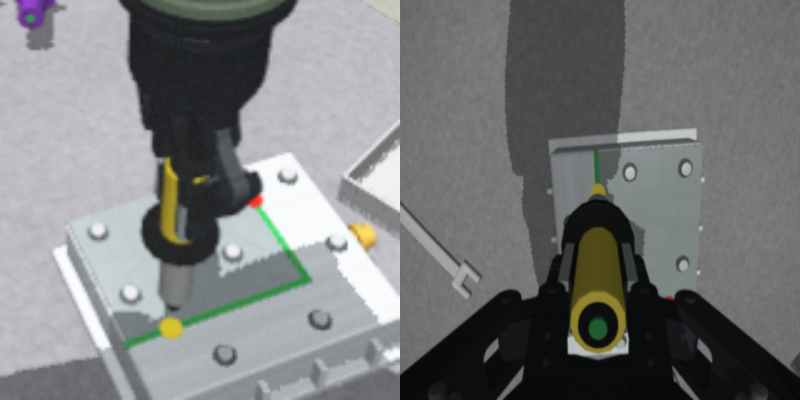

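The tip is at side crop (172,308), right above the yellow dot at (171,328), and the corner lies within a pixel of the prediction. I'm lowering the tip to about 5 mm above the seam.

Request:
carry_out(plan=[0,-0.04,-0.3,0,10,0,0,-0.25,0,10,0,0,-0.17,0,10,0,0,-0.1,0,10,0,0,0,0,10,0,0,0,0,10,0,0,0,0,10])

```text
time: 8.9
eef_pos: [0.5052, -0.2576, 0.2251]
eef_rot: [-3.141, 0.0, 2.759]
ft_force: [-0.1, -0.2, -2.1]
opening: 0.0248
grip_force: 58.9
```

```bash
python3 - <<'E'
from h import *
p=[]
for i in range(4):
    im,cal=look('side');s=read_state();p.append(s['eef_pos'])
g=np.mean(p,0);print(s['time'],g,np.std(p,0),s['ft_force'])
print('tip pred',proj(cal,[g+[0,0,-.171]]))
cv2.imwrite('pics/s4.png',cv2.resize(im[290:350,290:370],(800,600),interpolation=cv2.INTER_CUBIC))
E
```

```text
9.1 [ 0.50515456 -0.25765251  0.22501308] [1.54235095e-05 1.33029677e-05 2.51015779e-05] [-0.39149794 -0.31701858 -1.61635666]
tip pred [[327.97156118 329.98598134]]
```

View pics/s4.png

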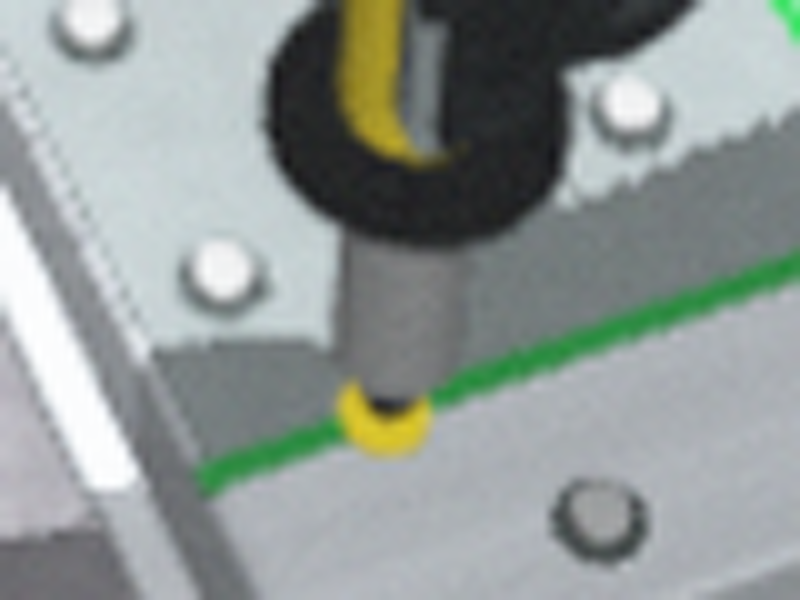

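The tip sits at crop (388,410), over the yellow dot at (386,416). With the end disc allowed for, that is within 0.5 px of the prediction, so the tip is about 5 mm above the dot, and no contact force shows. Now I'm tracing leg 1.

Request:
carry_out(plan=[0.112,-0.038,0,0,10,0.112,-0.038,0,0,10,0.112,-0.038,0,0,10,0.112,-0.038,0,0,10,0.112,-0.038,0,0,10,0.112,-0.038,0,0,10,0.112,-0.038,0,0,10,0.112,-0.038,0,0,10,0.112,-0.038,0,0,10,0.112,-0.038,0,0,10,0.112,-0.038,0,0,10,0.112,-0.038,0,0,10,0.112,-0.038,0,0,10,0.112,-0.038,0,0,10,0.112,-0.038,0,0,10,0.112,-0.038,0,0,10,0.112,-0.038,0,0,10,0.112,-0.038,0,0,10,0.112,-0.038,0,0,10,0.112,-0.038,0,0,10])

```text
time: 11.1
eef_pos: [0.5614, -0.2767, 0.2249]
eef_rot: [-3.141, -0.0, 2.759]
ft_force: [0.2, 0.4, -1.8]
opening: 0.0247
grip_force: 58.9
```

Request:
carry_out(plan=[0.113,-0.038,0,0,10,0.113,-0.038,0,0,10,0.113,-0.038,0,0,10,0.113,-0.038,0,0,10,0.113,-0.038,0,0,10,0.113,-0.038,0,0,10,0.113,-0.038,0,0,10,0.113,-0.038,0,0,10,0.113,-0.038,0,0,10,0.113,-0.038,0,0,10,0.113,-0.038,0,0,10,0.113,-0.038,0,0,10,0.113,-0.038,0,0,10,0.113,-0.038,0,0,10,0.113,-0.038,0,0,10,0.113,-0.038,0,0,10,0.113,-0.038,0,0,10,0,0,0,0,10])

```text
time: 12.9
eef_pos: [0.6094, -0.2928, 0.2248]
eef_rot: [-3.142, 0.0, 2.759]
ft_force: [-0.4, 0.1, -1.3]
opening: 0.0246
grip_force: 58.9
```

```bash
python3 - <<'E'
from h import *
im,cal=look('side');s=read_state();g=s['eef_pos'];print(s['time'],g,s['ft_force'],proj(cal,[g+[0,0,-.171],[.6092,-.2927,.05]]))
cv2.imwrite('pics/s5.png',cv2.resize(im[260:335,330:430],(800,600),interpolation=cv2.INTER_CUBIC))
E
```

```text
12.95 [ 0.60919868 -0.29277365  0.22473225] [-0.05385142  0.10470936 -0.75140461] [[382.98032124 310.69501244]
 [382.66422175 311.90726216]]
```

View pics/s5.png

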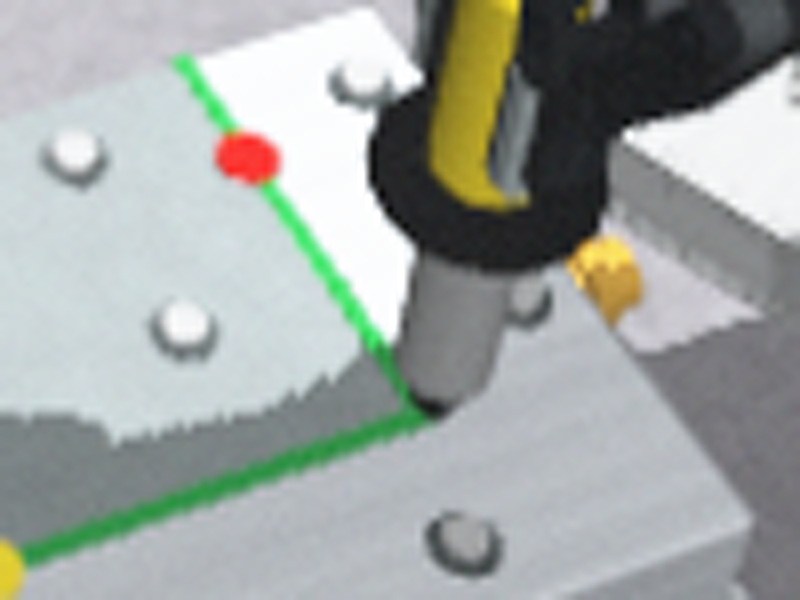

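The tip is over the corner at crop (432,408), against a predicted (428,410), with no contact. On to leg 2.

Request:
carry_out(plan=[0.0375,0.1125,0,0,10,0.0375,0.1125,0,0,10,0.0375,0.1125,0,0,10,0.0375,0.1125,0,0,10,0.0375,0.1125,0,0,10,0.0375,0.1125,0,0,10,0.0375,0.1125,0,0,10,0.0375,0.1125,0,0,10,0.0375,0.1125,0,0,10,0.0375,0.1125,0,0,10,0.0375,0.1125,0,0,10,0.0375,0.1125,0,0,10,0.0375,0.1125,0,0,10,0.0375,0.1125,0,0,10,0.0375,0.1125,0,0,10,0.0375,0.1125,0,0,10,0.0375,0.1125,0,0,10,0.0375,0.1125,0,0,10,0.0375,0.1125,0,0,10,0.0375,0.1125,0,0,10])

```text
time: 14.95
eef_pos: [0.628, -0.2363, 0.2249]
eef_rot: [-3.142, -0.0, 2.759]
ft_force: [-0.9, -0.6, -1.4]
opening: 0.0249
grip_force: 58.9
```

Request:
carry_out(plan=[0.0375,0.1125,0,0,10,0.0375,0.1125,0,0,10,0.0375,0.1125,0,0,10,0.0375,0.1125,0,0,10,0.0375,0.1125,0,0,10,0.0375,0.1125,0,0,10,0.0375,0.1125,0,0,10,0,0,0,0,10,0,0,0,0,10])

```text
time: 15.85
eef_pos: [0.6344, -0.2169, 0.2249]
eef_rot: [-3.141, -0.0, 2.759]
ft_force: [-0.6, 0.6, -1.4]
opening: 0.0248
grip_force: 59.0
```

```bash
python3 - <<'E'
from h import *
im,cal=look('side');s=read_state();g=s['eef_pos'];print(s['time'],g,s['ft_force'],proj(cal,[g+[0,0,-.171],[.6345,-.2168,.05]]))
cv2.imwrite('pics/s6.png',cv2.resize(im[240:315,310:410],(800,600),interpolation=cv2.INTER_CUBIC))
# stand: plate outline & hole from unobstructed views
for n in('side','top'):
    im,cal=look(n)
    for b in blobs(mask(im,'b'),400):
        p=onplane(cal,[b[1]],.09)[0]
        if np.hypot(p[0]-.61,p[1]-.18)>.08: continue
        hull=cv2.convexHull(np.argwhere(b[3])[:,::-1].astype(np.int32));print(n,onplane(cal,cv2.approxPolyDP(hull,4,True).reshape(-1,2),.09).round(4))
        fill=np.zeros_like(mask(im,'b'));cv2.fillConvexPoly(fill,hull,1)
        for h in blobs(fill&~b[3].astype(np.uint8),15): print(' hole',h[:3],onplane(cal,[h[1]],.09).round(4))
E
```

```text
15.9 [ 0.63439538 -0.21699264  0.22486466] [-1.67951136e-02  1.37224284e-03 -1.92149901e+00] [[360.86315583 278.53085064]
 [360.61685771 279.7316997 ]]
side [[0.5888 0.0808 0.09  ]
 [0.5487 0.0786 0.09  ]
 [0.5411 0.1312 0.09  ]
 [0.5753 0.2184 0.09  ]
 [0.6414 0.2288 0.09  ]
 [0.6523 0.1794 0.09  ]]
 hole (np.int32(18), array([234.9, 175.1]), array([233, 173,   6,   5], dtype=int32)) [[0.6174 0.1815 0.09  ]]
 hole (np.int32(33), array([250.2, 184.1]), array([249, 177,   3,  18], dtype=int32)) [[0.6242 0.1281 0.09  ]]
 hole (np.int32(40), array([216.4, 185.6]), array([213, 178,   7,  19], dtype=int32)) [[0.5602 0.1757 0.09  ]]
 hole (np.int32(117), array([229.7, 199.3]), array([221, 192,  15,  16], dtype=int32)) [[0.5553 0.1129 0.09  ]]
top [[0.5862 0.1524 0.09  ]
 [0.5784 0.2204 0.09  ]
 [0.6424 0.2297 0.09  ]
 [0.6522 0.1613 0.09  ]]
 hole (np.int32(176), array([195.8, 197.7]), array([189, 191,  15,  15], dtype=int32)) [[0.6148 0.1912 0.09  ]]
```

View pics/s6.png

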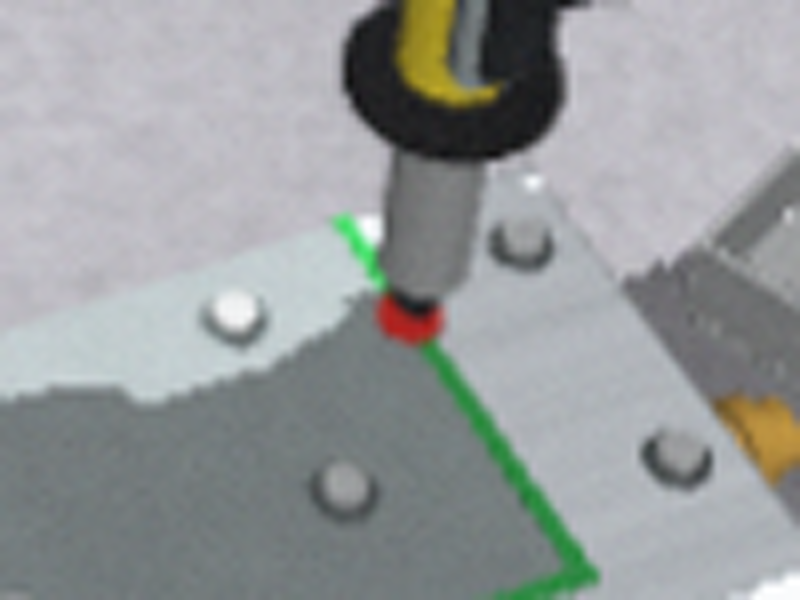

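The tip reached the red dot at crop (412,303), with no contact along the way. The top view puts the stand hole at (0.6148, 0.1912), consistent with the pick-up pose. I'm lifting and going back to the stand.

Request:
carry_out(plan=[0,0,0.3,0,10,0,0,0.5,0,10,0,0,0.6,0,10,0,0,0.6,0,10,0,0,0.4,0,10,0,0,0,0,10])

```text
time: 16.6
eef_pos: [0.6348, -0.217, 0.2867]
eef_rot: [3.141, 0.003, 2.759]
ft_force: [0.3, 0.1, -1.3]
opening: 0.0248
grip_force: 59.0
```

Request:
carry_out(plan=[-0.02,0.4,0,0,10,-0.03,0.7,0,0,10,-0.04,0.9,0,0,10,-0.045,0.95,0,0,10,-0.045,0.95,0,0,10,-0.045,0.95,0,0,10,-0.045,0.95,0,0,10,-0.045,0.95,0,0,10,-0.045,0.95,0,0,10,-0.045,0.95,0,0,10,-0.045,0.95,0,0,10,-0.045,0.95,0,0,10,-0.045,0.95,0,0,10,-0.045,0.95,0,0,10,-0.045,0.95,0,0,10,-0.04,0.9,0,0,10,-0.04,0.7,0,0,10,-0.03,0.43,0,0,10,0,0,0,0,10,0,0,0,0,10])

```text
time: 18.6
eef_pos: [0.616, 0.1682, 0.2848]
eef_rot: [-3.141, 0.0, 2.758]
ft_force: [0.2, -1.1, -1.3]
opening: 0.0247
grip_force: 59.0
```

Request:
carry_out(plan=[-0.02,0.5,0,0,10,-0.01,0.472,0,0,10,0,0,0,0,10,0,0,0,0,10,0,0,-0.2,0,10,0,0,-0.3,0,10,0,0,-0.3,0,10,0,0,-0.3,0,10,0,0,-0.3,0,10,0,0,-0.2,0,10,0,0,0,0,10])

```text
time: 19.7
eef_pos: [0.615, 0.1931, 0.2441]
eef_rot: [-3.141, -0.001, 2.759]
ft_force: [0.3, -0.3, -1.0]
opening: 0.0248
grip_force: 59.1
```

```bash
python3 - <<'E'
from h import *
im,cal=look('side');s=read_state();g=s['eef_pos'];print(s['time'],g,s['ft_force'],s['wrist_torque'],s['eef_rot'])
cv2.imwrite('pics/s7.png',cv2.resize(im[120:240,160:320],(800,600),interpolation=cv2.INTER_CUBIC))
E
```

```text
19.75 [0.61517868 0.19318275 0.2446645 ] [ 0.23741825 -0.00511091 -1.88461654] [ 0.01740131  0.02301287 -0.01616398] [-3.14128095e+00 -2.22738724e-04  2.75880390e+00]
```

View pics/s7.png

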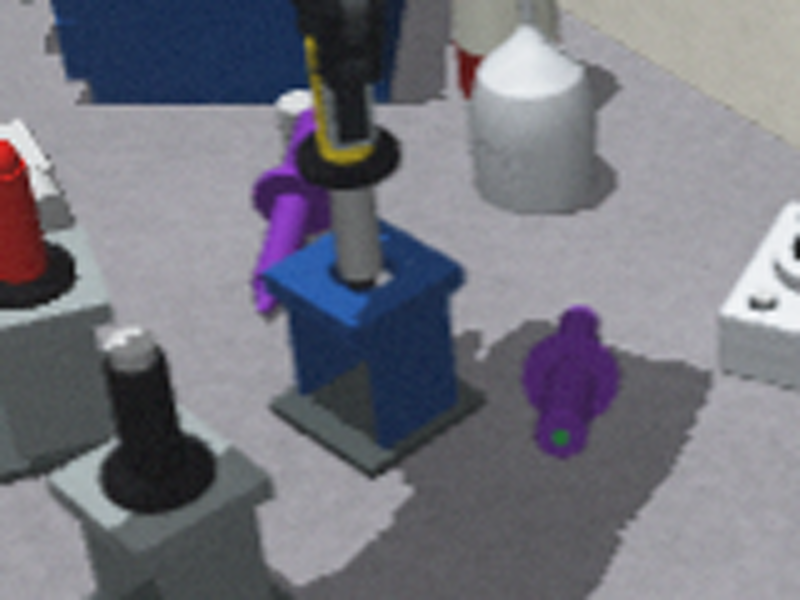

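The shaft tip is going into the hole at crop (355,275), and the force reading shows only the wand's weight. I'm lowering it slowly.

Request:
carry_out(plan=[0,0,-0.2,0,10,0,0,-0.25,0,10,0,0,-0.25,0,10,0,0,-0.25,0,10,0,0,-0.25,0,10,0,0,-0.25,0,10,0,0,-0.25,0,10,0,0,-0.25,0,10,0,0,-0.25,0,10,0,0,-0.15,0,10,0,0,-0.1,0,10,0,0,0,0,10])

```text
time: 20.95
eef_pos: [0.6151, 0.1932, 0.1834]
eef_rot: [-3.141, -0.0, 2.759]
ft_force: [-0.6, -0.6, -1.4]
opening: 0.0249
grip_force: 59.1
```

Request:
carry_out(plan=[0,0,-0.04,0,10,0,0,-0.03,0,10,0,0,0,0,10,0,0,0,0,32,0,0,0,0,40,0,0,0,0,50,0,0,0,0,60,0,0,0,0,60,0,0,0,0,60,0,0,0,0,60])

```text
time: 21.95
eef_pos: [0.6152, 0.1932, 0.1819]
eef_rot: [-3.142, -0.0, 2.759]
ft_force: [-0.7, 0.1, 0.5]
opening: 0.0602
grip_force: 0.0
```

Request:
carry_out(plan=[0,0,0.2,0,60,0,0,0.4,0,60,0,0,0.6,0,60,0,0,0.6,0,60,0,0,0.6,0,60,0,0,0.6,0,60,0,0,0.6,0,60,0,0,0.6,0,60,0,0,0.6,0,60,0,0,0.3,0,60,0,0,0,0,60,0,0,0,0,60])

```text
time: 23.15
eef_pos: [0.6151, 0.1932, 0.309]
eef_rot: [-3.141, -0.0, 2.759]
ft_force: [-0.5, 0.1, -0.6]
opening: 0.0599
grip_force: 0.0
```

```bash
python3 - <<'E'
from h import *
im,cal=look('side');s=read_state();print(s['time'],s['eef_pos'],s['ft_force'],s['opening'])
y=[b for b in blobs(mask(im,'y')) if b[1][1]<240];print([b[:3] for b in y],'start was 223 [230.5 161.9] bbox 224 149 13 25')
cv2.imwrite('pics/s8.png',cv2.resize(im[120:240,160:320],(800,600),interpolation=cv2.INTER_CUBIC))
E
```

```text
23.2 [0.61501436 0.19313715 0.30874714] [ 0.32275404 -0.32631455  0.14714351] 0.060018153951115254
[(np.int32(227), array([230.3, 162.2]), array([224, 149,  13,  26], dtype=int32))] start was 223 [230.5 161.9] bbox 224 149 13 25
```

View pics/s8.png

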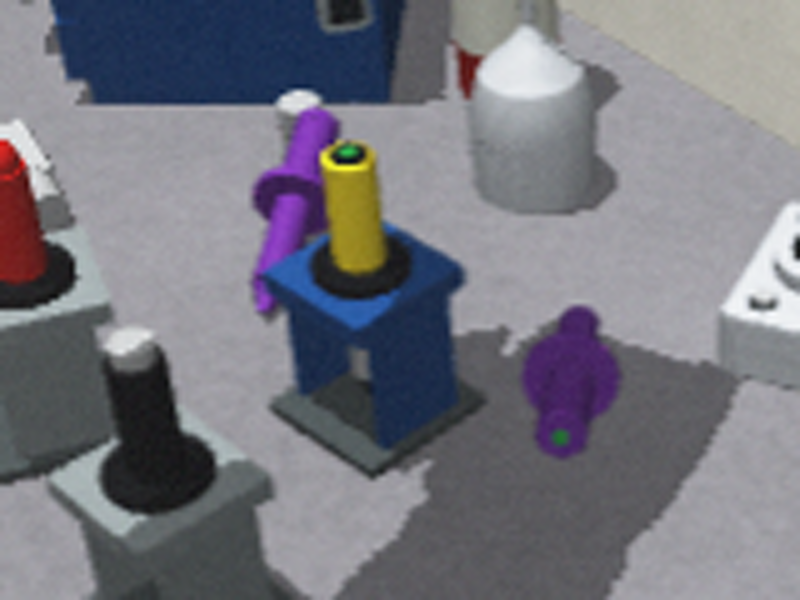

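The wand is upright and fully home: its collar lies on the blue plate at crop (360,265), at the same pixels as at the start. The gripper is clear, so I'm handing the job in.

```bash
python3 -c "
from rig import *
print(close_job())"
```

```text
the job is handed in; nothing more can be done
None
```

I traced the seam from the yellow dot round the corner to the red dot at about 3 cm/s, with the tip about 5 mm above it and no contact force. The wand is back upright and fully home in its blue stand, the gripper is clear, and I handed the job in at about 23 s (the verdict was not shown).

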